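Clear the jig and hold its lug square

ROBOT

A 7-joint arm with a two-finger parallel gripper is mounted at the origin on a cart in front of the work surface, level with it; the furniture and walls round the work are solid. World frame = base frame: x ahead of the robot, y to its left, z up, the work surface at z = 0. Lengths are in m, angles in rad, forces in N, time in s.
With the tool pointing down it reaches from about 0.4 to 0.85 m from the base axis. Payload 10.4 kg.
Tool frame: the origin (TCP) lies midway between the tips of the shut fingers; the grasp point (between the pads) lies 19 mm behind it; z points along the fingers, y is the line along which they close (so a half turn about z gives the same grasp; the last joint's range is limited). The gripper opens to 87 mm and grips with 3 to 60 N. Pads are 19 mm wide; open, the fingers measure 117 mm over their backs; the gripper's body (75 mm by 190 mm) begins 51 mm behind the grasp point.
Start: joints at [-1.328, 0.332, -0.065, 1.46, 0.022, 1.35, -0.088], TCP at [0.164, 0.603, 0.223] pointing down, gripper open.
Joint ranges: [-2.6, 2.6], [-0.5, 2.12], [-1.47, 1.34], [0.16, 2.42], [-1.27, 4.41], [0.06, 2.06], [-2.6, 2.6]. Speed limits (rad/s): [2.22, 2.22, 2.79, 2.79, 3.14, 3.14, 3.14].

INTERFACE

Orientations are given as a unit quaternion [x, y, z, w].
In Python, from bench import r gives the robot as it stands.
- The arm moves only by the tool arm_command, never from a script. Its arguments are lists of equal length, an entry for each row: "xyz": the shift along the world's x, y, z in m, a list of three; "rot": the turn, a rotation vector about the world's x, y, z in rad, a list of three. In form: {"xyz": [[tx, ty, tz], ...], "rot": [[ax, ay, az], ...]}. A call has 1 to 20 rows; each row is the pose to reach, as a shift and turn from the pose commanded when the call began; what a row does not reach only later rows make up. A row lasts 1/12 s, in which the tool goes at most 41.7 mm and 7.16 degrees, less where a joint would pass 70% of its speed; a pose out of reach is approached as far as the arm can. A call with a gripper value outside its range is refused whole. "grip" is the opening, from 0 (shut) to 1 (fully open), set as the call begins (left out, the last holds). The fingers move at their own pace and stop on an object; "squeeze" is the grip in N (left out, the last holds). Time passes only in rows, so rows that repeat a pose let the fingers close. It gives the time, the measured TCP pose, the force, the opening and the grip force at its end, in the units of the state.
- r.read_state(): the state, without advancing time (a new reading comes with each control period).
- r.camera(name): name is "scene" or "top" or "wrist"; returns the picture (420x560x3 uint8, red, green, blue); there is no depth.
- r.camera_model(name): a dict with "fx", "fy", "cx", "cy" (pixels), "T" (4x4, takes a point from camera to world coordinates). Camera axes: x right, y up, looking along -z (the intrinsics and any distortion apply to the point x, -y, -z); pixel columns grow to the right and rows downward; lengths in m; the calibration is good to about 2 mm. A picture is of the moment at which its call begins: read the wrist's pose just before it. camera_model takes no time and is no camera call; for the wrist camera it gives the pose at the moment of the call.
- r.close_job(): hands the job in; it is judged then, once.
Trained networks look in the newest picture that a camera, given by its name, has taken for a name from the list of things; names that differ only in an ending like _2 or _b are one class to them, and where a whole thing is asked for, a point or a joint stands for the part that bears it (a point fixed in the world has none). Each returns a list of dicts, best first, with "conf" (0 to 1); they miss things now and then, are a little off and sometimes report something else, mostly with a low value. They report only what shows in the picture. A call takes as long as a camera call.
- r.look_for(label, camera): "at" ([x, y, z] in m, in the coordinates of the camera as it stood for that picture, good to about 4 mm: the middle of the surface that is visible of it).
- r.spot_point(label, camera): "at" ([x, y, z] in m, in the coordinates of the camera as it stood for that picture, good to about 4 mm: a listed point, or the origin of a listed thing).
The state is a dict: "time": time; "joint_positions": joint angles; "joint_vel": joint speeds; "joint_torque": joint torques, N m; "ee_pos": TCP position; "eef_rot": TCP orientation; "ft_force": force on the tool from outside, world axes, zero at the start; "torque": the same for the moment, N m; "width": finger opening in m; "grip_force": force on a finger pad.
Only numpy, scipy, OpenCV 4.12 (cv2) and the standard library are available. Lean on these libraries where they do the work, as an engineer would, in place of code of your own. Each camera call takes 0.05 s, during which the arm holds its last target. There are 200 camera calls.

TASK

Clear the steel jig plate first: put the long bolt in the tray that already holds a bolt and the spark plug in the tray that already holds a plug. Then stand the engineer's square on the plate, base down, and press it into the corner until its base lies flat on the plate and its upright edge is flush against the leaning lug, which stands the lug up square. Finish while still gripping the square and pressing it there, and leave the spanner, the connecting rod and the bent sheet where they lie.

Things in the scene. Friction and masses are not known exactly. Their poses are not given: they have to be found in the camera images.
- jig: fixed dark steel plate, 110 (x) x 240 (y) x 12 mm thick, lying on the table; origin at the centre of its underside, y along its length towards the end with the lug. Turned at most 0.35 rad from the world axes
- corner (a point): the corner on the jig: middle of the line where the plate's top face meets the inner face of the upright lug, 85 mm from the plate's centre along jig y; axes as the jig's. The inner face looks to jig -y
- lug (a joint): lean of the steel lug (40 wide along jig x, 12 thick, 55 mm tall above the plate) hinged on the jig by a pin along jig x, 11 mm above the plate and 13 mm behind its inner face: 0 = upright, inner face square to the plate; positive = leaning over the corner (towards jig -y). A spring holds it leaning at its stop at 0.15 rad and pushes back with about 4 N at its top edge when it is stood up; it can also be pushed too far, to -0.12
- square_grip (a point): flanged steel engineer's square, 0.4 kg, standing on its base on the table: base 30 wide (x) x 75 long (y) x 16 mm high; upright blade 10 thick (x) x 28 wide (y), its top 110 mm above the underside. This point is the middle of the blade, 92 mm above the underside and 14 mm from the outer edge; grip the 10 mm thickness there. Axes of the square: z up the blade, +y towards the outer edge, where blade and base end flush (the heel); the rest of the base runs to -y
- square_heel (a point): heel of the square: middle of the lower outer edge, 14 mm along +y from the grip point and 92 mm below it; axes as the square's. It belongs in the corner with square +y along jig +y
- square: the square as a body; origin at the centre of the base's underside, 37.5 mm from the heel; axes as above
- bolt_mid (a point): long flanged bolt, 66 mm, standing on its 19 mm head on the plate; shank 8.4 mm thick, head 8 mm high; the point is half-way up, z up the shank. 33 g
- bolt: the same bolt; origin under its head
- plug_mid (a point): used spark plug, 76 mm long (y) and 20 mm wide (x) over its middle, 21 mm high, lying on the plate; the point is its middle, half-way up. 50 g
- plug: the same plug; origin under its middle
- bolt_tray: fixed grey sheet-metal tray, 110 (x) x 130 (y) x 28 mm high, walls and floor 3 mm, with another long bolt fixed lying along its +y wall (it takes up the outer 30 mm on that side); origin at the centre of its underside
- plug_tray: the same kind of tray, with another spark plug fixed lying along its +y wall (it takes up the outer 30 mm on that side); origin at the centre of its underside
- spanner: bystander: spanner, 169 mm long, lying flat behind the jig
- con_rod: bystander: piston on its connecting rod, 170 mm long, lying behind the jig
- deflector: bystander: bent sheet-metal air deflector, 179 mm long, 54 mm high, to the right behind the jig

How it is judged:
By the outcome, as a careful person would: the job done as asked, in the order asked, and still so for the second after the job is handed in, while the arm keeps its last pose, push and grip.
It also fails if it takes over 67 s, if anything falls off the work surface, if the arm or the gripper's body presses on something with over 40 N, if the wrist force passes 120 N, or if a joint passes its speed limit or range.

## Working session

There is one attempt and no reset: what is moved stays moved. The work goes in short steps, Python scripts to look and compute and a tool call to move; the robot and the scene stay as the last step left them, time stands still between calls to the robot, and variables do not carry over. Pictures are saved under pics/ and viewed, at most 13 in all, crops included, and the job is handed in when it is done.

Besides the shell and the picture viewer there is one more tool, called after ">>>" as name(argument=value, ...) on one line, values as JSON. arm_command: Moves the arm, as the interface text tells. Its arguments: {"type":"object","properties":{"xyz":{"type":"array"},"rot":{"type":"array"},"grip":{"type":"number"},"squeeze":{"type":"number"}},"required":["xyz","rot"]}

```bash
mkdir -p pics; cat > h.py <<'E'
import numpy as np, cv2
from bench import r
def pic(cam,name):
    im=r.camera(cam); cv2.imwrite(f'pics/{name}.png',im[:,:,::-1]); return im
def w(cam,at,T=None):
    T=r.camera_model(cam)['T'] if T is None else T
    return (np.array(T)@np.r_[at,1])[:3]
def spots(cam,labels,f=None):
    T=np.array(r.camera_model(cam)['T'])
    for l in labels:
        for d in (f or r.spot_point)(l,cam)[:2]:
            print(cam,l,round(d['conf'],2),w(cam,d['at'],T).round(4))
def ray(cam,px,z):
    m=r.camera_model(cam);T=np.array(m['T']);K=np.array([[m['fx'],0,m['cx']],[0,m['fy'],m['cy']],[0,0,1.]])
    D=np.array(m.get('dist',m.get('distortion',np.zeros(5))),float)
    out=[]
    for p in px:
        u=cv2.undistortPoints(np.array([[p]],float),K,D)[0,0]
        d=T[:3,:3]@np.array([u[0],-u[1],-1]);o=T[:3,3];out.append(o+d*(z-o[2])/d[2])
    return np.array(out)
E
python3 - <<'E'
from h import *
a=pic('top','top1');b=pic('scene','scene1')
print({k:v for k,v in r.camera_model('top').items()}, r.read_state())
L=['jig','corner','square_grip','square_heel','square','bolt_mid','bolt','plug_mid','plug','bolt_tray','plug_tray','lug']
spots('top',L);spots('scene',L)
E
```

```text
{'fx': 425.6156854517509, 'fy': 425.6156854517509, 'cx': 272.56815569734863, 'cy': 211.314992687002, 'T': array([[ 2.55681352e-02,  9.94734641e-01, -9.92434613e-02,
         4.84260661e-01],
       [-9.99672994e-01,  2.54001634e-02, -2.95588086e-03,
         1.61804668e-02],
       [-4.19516956e-04,  9.92865844e-02,  9.95058791e-01,
         1.26351542e+00],
       [ 0.00000000e+00,  0.00000000e+00,  0.00000000e+00,
         1.00000000e+00]])} {'time': 0.1, 'joint_positions': array([-1.32756982,  0.33279119, -0.06469177,  1.46086484,  0.02161027,
        1.34989094, -0.08853604]), 'joint_vel': array([ 0.00041712, -0.00174736,  0.00175151, -0.00029276, -0.00167034,
       -0.00070597, -0.00026871]), 'joint_torque': array([ 1.06430787e-03, -6.24546576e+01,  2.42284167e-02, -3.90709233e+01,
       -6.15082355e-02,  3.65890854e-02,  3.58947159e-05]), 'ee_pos': array([0.16411227, 0.60270958, 0.22184081]), 'eef_rot': array([ 1.32533230e-01,  9.91178363e-01, -6.27424040e-04, -4.85981565e-05]), 'ft_force': array([-0.13762428,  0.24272223, -0.03592525]), 'torque': array([-0.07120314, -0.02837
[... 361 characters left out ...]
6  -0.2494 -0.0063]
top bolt_mid 0.55 [ 0.5342 -0.0548  0.0439]
top bolt 0.36 [ 0.536  -0.0539  0.0099]
top bolt 0.29 [0.7586 0.1963 0.0019]
top plug_mid 0.59 [0.5331 0.0073 0.0212]
top plug 0.49 [0.5375 0.0049 0.0085]
top bolt_tray 0.74 [ 5.710e-01  3.298e-01 -5.000e-04]
top plug_tray 0.89 [0.4146 0.3147 0.0015]
top plug_tray 0.19 [ 0.4634 -0.2484 -0.0045]Traceback (most recent call last):
  File "<stdin>", line 5, in <module>
  File "h.py", line 11, in spots
    for d in (f or r.spot_point)(l,cam)[:2]:
             ~~~~~~~~~~~~~~~~~~~^^^^^^^
ValueError: it knows: bolt, bolt_mid, bolt_tray, con_rod, corner, deflector, jig, plug, plug_mid, plug_tray, spanner, square, square_grip, square_heel
```

View pics/top1.png

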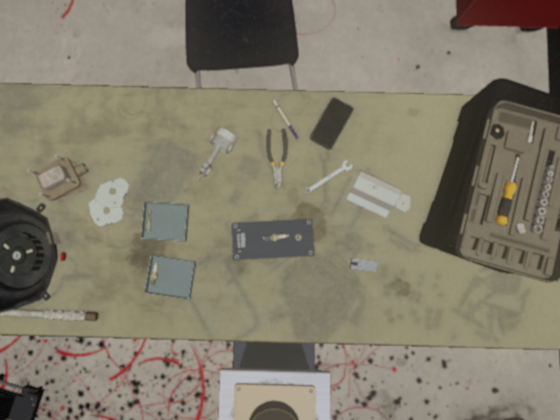

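View pics/scene1.png

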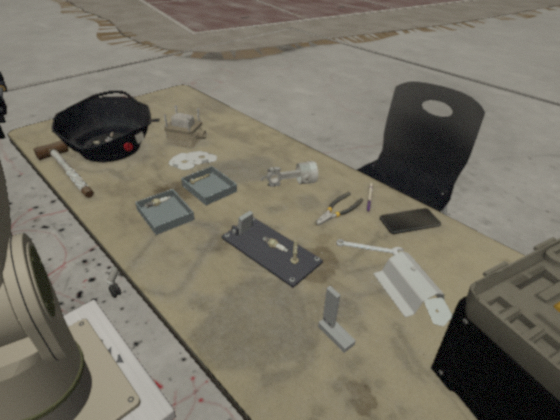

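The top view shows the jig centred at about (273,239), with the lug on its left at (240,240). The plug is at (275,238), the bolt at (298,237) and the square at (363,265). The trays are at (165,221) and (171,277). I'll zoom in and measure outlines.

```bash
python3 - <<'E'
from h import *
im=cv2.imread('pics/top1.png')
a=cv2.resize(im[190:310,130:330],None,fx=4,fy=4,interpolation=cv2.INTER_CUBIC)
cv2.imwrite('pics/c1.png',a)
r.camera('scene')
spots('scene',['jig','corner','square_grip','square_heel','square','bolt_mid','bolt','plug_mid','plug','bolt_tray','plug_tray'])
def rect(m,z,n):
    c=max(cv2.findContours(m.astype('uint8'),0,2)[0],key=cv2.contourArea)
    b=cv2.boxPoints(cv2.minAreaRect(c)); p=ray('top',b,z); e=p[1]-p[0]; f=p[2]-p[1]
    print(n,b.round(0).tolist(),p.mean(0).round(4),np.hypot(*e[:2]).round(4),np.hypot(*f[:2]).round(4),'ang',np.arctan2(e[1],e[0]).round(3),np.arctan2(f[1],f[0]).round(3))
g=im.astype(int)
B,R=g[...,0],g[...,2]
blu=(B-R>-4)
for n,(x0,x1,y0,y1),z in [('jig',(225,322,212,266),.012),('bt',(135,192,196,246),.028),('pt',(141,200,250,305),.028),('sq',(345,385,252,280),.016)]:
    m=np.zeros(blu.shape,bool); m[y0:y1,x0:x1]=blu[y0:y1,x0:x1]
    rect(cv2.morphologyEx(m.astype('uint8'),3,np.ones((5,5))) if n!='sq' else m,z,n)
E
```

```text
scene jig 0.95 [0.527  0.015  0.0016]
scene corner 0.93 [0.52   0.101  0.0133]
scene square_grip 0.81 [ 0.4598 -0.2237  0.0933]
scene square_heel 0.73 [ 0.466  -0.2083 -0.0022]
scene square_heel 0.41 [0.5293 0.0159 0.0021]
scene square 0.74 [ 4.589e-01 -2.467e-01 -4.000e-04]
scene bolt_mid 0.5 [ 0.536  -0.0572  0.0459]
scene bolt 0.68 [ 0.5387 -0.0543  0.0139]
scene plug_mid 0.69 [0.5337 0.0086 0.022 ]
scene plug 0.66 [0.5413 0.0124 0.0138]
scene bolt_tray 0.69 [0.5697 0.3359 0.0008]
scene bolt_tray 0.48 [0.5221 0.1034 0.0137]
scene plug_tray 0.77 [ 0.4132  0.3091 -0.0021]
jig [[232.0, 223.0], [312.0, 219.0], [313.0, 255.0], [233.0, 259.0]] [0.5279 0.0178 0.012 ] 0.2355 0.1045 ang -1.5 -3.08
bt [[141.0, 238.0], [143.0, 201.0], [188.0, 204.0], [186.0, 241.0]] [0.5716 0.3342 0.028 ] 0.1077 0.1314 ang -0.003 -1.604
pt [[145.0, 292.0], [150.0, 255.0], [195.0, 262.0], [189.0, 298.0]] [0.4112 0.3107 0.028 ] 0.1058 0.1313 ang -0.093 -1.69
sq [[351.0, 268.0], [352.0, 258.0], [376.0, 261.0], [375.0, 271.0]] [ 0.4597 -0.2483  0.016 ] 0.0277 0.072 ang -0.118 -1.669
```

View pics/c1.png

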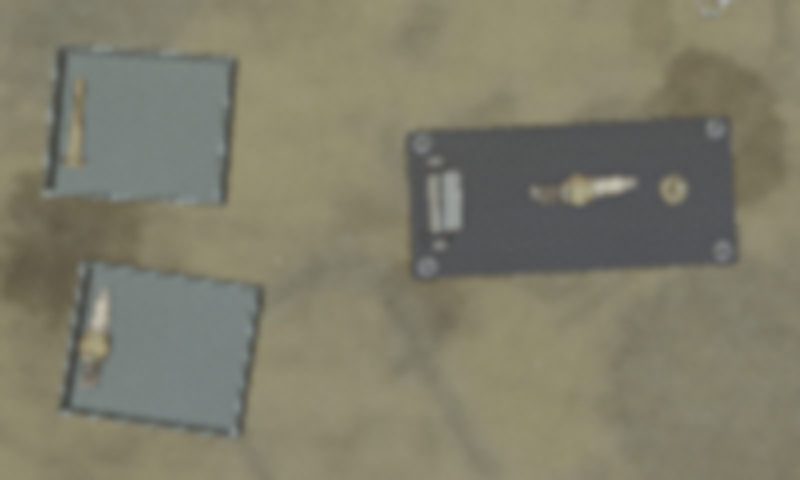

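The crop confirms the trays. The one at top left holds the bolt and the one at bottom left holds the plug. The plug lies along jig y and the bolt stands near the right end, with the jig yawed about +0.07. Next I move above the jig for a wrist view.

>>> arm_command(xyz=[[0.04,-0.06,0],[0.356,-0.61,0.0],[0.356,-0.61,0.0],[0.356,-0.61,0.0],[0.356,-0.61,0.0],[0.356,-0.61,0.0],[0.356,-0.61,0.0],[0.356,-0.61,0.0],[0.356,-0.61,0.0],[0.356,-0.61,0.0],[0.356,-0.61,0.0],[0.356,-0.61,0.0],[0.356,-0.61,0.0],[0.356,-0.61,0.0],[0.356,-0.61,0.0],[0.356,-0.61,0.0],[0.356,-0.61,0.0],[0.356,-0.61,0.0],[0.356,-0.61,0.0],[0.356,-0.61,0.0]], rot=[[0,0,-0.12],[0,0,-1.235],[0,0,-1.235],[0,0,-1.235],[0,0,-1.235],[0,0,-1.235],[0,0,-1.235],[0,0,-1.235],[0,0,-1.235],[0,0,-1.235],[0,0,-1.235],[0,0,-1.235],[0,0,-1.235],[0,0,-1.235],[0,0,-1.235],[0,0,-1.235],[0,0,-1.235],[0,0,-1.235],[0,0,-1.235],[0,0,-1.235]], grip=1)

```text
time: 2.92
ee_pos: [0.52, -0.0065, 0.2224]
eef_rot: [0.682, 0.731, -0.0, -0.0]
ft_force: [0.1, 0.1, -0.6]
width: 0.087
grip_force: 0.0
```

```bash
python3 - <<'E'
from h import *
s=r.read_state();print(s['time'],s['ee_pos'],s['eef_rot'],s['joint_positions'],r.camera_model('wrist'))
pic('wrist','w1')
spots('wrist',['jig','corner','bolt_mid','bolt','plug_mid','plug'])
E
```

```text
2.9167 [ 0.51999143 -0.00651309  0.22241518] [ 6.81956376e-01  7.31392822e-01 -5.83927602e-05 -1.92798554e-04] [-0.6657987   0.09647939  0.63576199  1.76578195 -0.05961229  1.29891316
  0.05371235] {'fx': 299.9162681426383, 'fy': 299.9162681426383, 'cx': 278.0795841689348, 'cy': 206.64339604014552, 'T': array([[ 0.99753724, -0.06820554, -0.01635398,  0.51533029],
       [ 0.07012599,  0.96541288,  0.25111812,  0.06172637],
       [-0.00133931, -0.25164651,  0.96781829,  0.38499357],
       [ 0.        ,  0.        ,  0.        ,  1.        ]])}
wrist jig 0.57 [0.5287 0.0188 0.0009]
wrist corner 0.74 [0.5231 0.0994 0.0123]
wrist bolt_mid 0.54 [ 0.5348 -0.0604  0.0411]
wrist bolt 0.62 [ 0.5367 -0.0581  0.0087]
wrist plug_mid 0.55 [0.5329 0.0052 0.0262]
wrist plug 0.68 [0.5349 0.0089 0.0161]
```

View pics/w1.png

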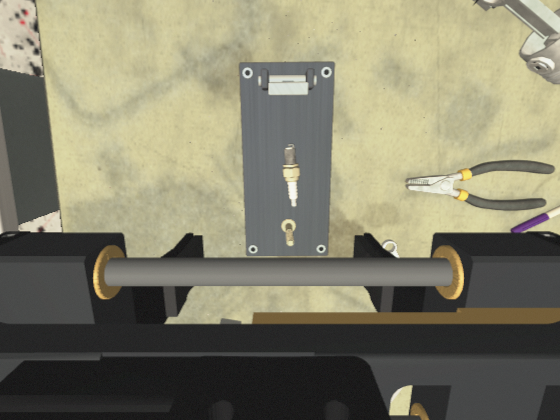

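The wrist view shows the bolt head at (289,226), the plug at (291,175) and the lug at (288,85). These agree with the estimates: bolt (0.536,-0.058), plug (0.534,0.008). I'll take the bolt first.

>>> arm_command(xyz=[[0.01,-0.03,-0.01],[0.016,-0.051,-0.04],[0.016,-0.051,-0.08],[0.016,-0.051,-0.12],[0.016,-0.051,-0.15],[0.016,-0.051,-0.175],[0.016,-0.051,-0.186],[0.016,-0.051,-0.186]], rot=[[0,0,0],[0,0,0],[0,0,0],[0,0,0],[0,0,0],[0,0,0],[0,0,0],[0,0,0]], grip=1)

```text
time: 3.93
ee_pos: [0.5346, -0.0576, 0.0345]
eef_rot: [0.682, 0.732, -0.002, -0.001]
ft_force: [-0.5, 1.0, 0.5]
width: 0.0873
grip_force: 0.0
```

>>> arm_command(xyz=[[0,0,0],[0,0,0],[0,0,0],[0,0,0],[0,0,0],[0,0,0],[0,0,0],[0,0,0],[0,0,0],[0,0,0]], rot=[[0,0,0],[0,0,0],[0,0,0],[0,0,0],[0,0,0],[0,0,0],[0,0,0],[0,0,0],[0,0,0],[0,0,0]], grip=0, squeeze=15)

```text
time: 4.77
ee_pos: [0.5361, -0.058, 0.0366]
eef_rot: [0.682, 0.731, 0.0, 0.0]
ft_force: [-0.2, 0.3, 0.2]
width: 0.0282
grip_force: 0.0
```

>>> arm_command(xyz=[[0,0,0],[0,0,0],[0,0,0],[0,0,0],[0,0,0],[0,0,0],[0,0,0.03],[0,0,0.07],[0,0,0.11]], rot=[[0,0,0],[0,0,0],[0,0,0],[0,0,0],[0,0,0],[0,0,0],[0,0,0],[0,0,0],[0,0,0]])

```text
time: 5.52
ee_pos: [0.5351, -0.0583, 0.1473]
eef_rot: [0.682, 0.731, -0.001, -0.001]
ft_force: [2.7, 0.3, 1.2]
width: 0.0079
grip_force: 15.0
```

>>> arm_command(xyz=[[0.003,0.03,0],[0.007,0.07,0],[0.011,0.11,0],[0.015,0.15,0],[0.019,0.19,0],[0.023,0.23,0],[0.027,0.27,0],[0.031,0.31,0],[0.034,0.345,0],[0.036,0.37,0],[0.036,0.37,0],[0.036,0.37,-0.035],[0.036,0.37,-0.07],[0.036,0.37,-0.1],[0.036,0.37,-0.113],[0.036,0.37,-0.117],[0.036,0.37,-0.117],[0.036,0.37,-0.117]], rot=[[0,0,0],[0,0,0],[0,0,0],[0,0,0],[0,0,0],[0,0,0],[0,0,0],[0,0,0],[0,0,0],[0,0,0],[0,0,0],[0,0,0],[0,0,0],[0,0,0],[0,0,0],[0,0,0],[0,0,0],[0,0,0]])

```text
time: 7.02
ee_pos: [0.5732, 0.3124, 0.0313]
eef_rot: [0.682, 0.731, 0.001, 0.0]
ft_force: [-0.2, 0.1, 0.4]
width: 0.0081
grip_force: 15.0
```

>>> arm_command(xyz=[[0,0,0],[0,0,0],[0,0,0],[0,0,0],[0,0,0.03],[0,0,0.07],[0,0,0.11]], rot=[[0,0,0],[0,0,0],[0,0,0],[0,0,0],[0,0,0],[0,0,0],[0,0,0]], grip=0.4)

```text
time: 7.6
ee_pos: [0.5715, 0.3116, 0.1404]
eef_rot: [0.682, 0.731, -0.001, -0.0]
ft_force: [1.2, 1.0, 0.9]
width: 0.0343
grip_force: 0.0
```

```bash
python3 - <<'E'
from h import *
s=r.read_state();print(s['time'],s['ee_pos'],s['joint_positions'])
im=pic('wrist','w2')
spots('wrist',['bolt_tray','bolt','plug_tray'])
E
```

```text
7.6 [0.57148971 0.31159912 0.1403756 ] [-0.93627785  0.47328309  0.49621331  1.51174755 -0.2328421   1.21758267
 -0.3351242 ]
wrist bolt_tray 0.71 [0.5817 0.3393 0.0098]
wrist bolt 0.69 [0.5804 0.3182 0.0114]
wrist plug_tray 0.6 [0.4213 0.3155 0.011 ]
```

View pics/w2.png

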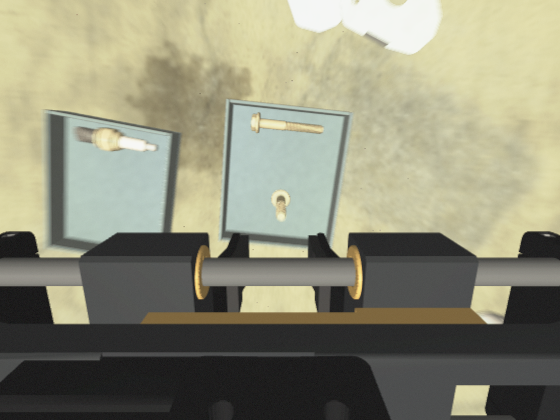

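The bolt now stands in the bolt tray at about (280,200) in the wrist view, beside the fixed bolt at (287,124). Next is the plug.

>>> arm_command(xyz=[[-0.004,-0.03,0],[-0.01,-0.07,0],[-0.015,-0.11,0],[-0.02,-0.15,0],[-0.025,-0.19,0],[-0.03,-0.23,0],[-0.034,-0.27,0],[-0.037,-0.295,0],[-0.038,-0.305,-0.01],[-0.038,-0.305,-0.045],[-0.038,-0.305,-0.08],[-0.038,-0.305,-0.11],[-0.038,-0.305,-0.121],[-0.038,-0.305,-0.1235],[-0.038,-0.305,-0.1235],[-0.038,-0.305,-0.1235]], rot=[[0,0,0.02],[0,0,0.02],[0,0,0.02],[0,0,0.02],[0,0,0.02],[0,0,0.02],[0,0,0.02],[0,0,0.02],[0,0,0.02],[0,0,0.02],[0,0,0.02],[0,0,0.02],[0,0,0.02],[0,0,0.02],[0,0,0.02],[0,0,0.02]], grip=0.5)

```text
time: 9.13
ee_pos: [0.535, 0.0071, 0.0173]
eef_rot: [0.675, 0.738, 0.001, 0.001]
ft_force: [0.7, -0.3, 1.1]
width: 0.0437
grip_force: 0.0
```

>>> arm_command(xyz=[[0,0,0],[0,0,0],[0,0,0],[0,0,0],[0,0,0],[0,0,0],[0,0,0.03],[0,0,0.07],[0,0,0.11]], rot=[[0,0,0],[0,0,0],[0,0,0],[0,0,0],[0,0,0],[0,0,0],[0,0,0],[0,0,0],[0,0,0]], grip=0, squeeze=20)

```text
time: 9.88
ee_pos: [0.533, 0.0066, 0.1266]
eef_rot: [0.675, 0.738, -0.001, -0.0]
ft_force: [1.4, 0.4, 0.6]
width: 0.0205
grip_force: 19.4
```

>>> arm_command(xyz=[[-0.012,0.028,0],[-0.027,0.063,0],[-0.042,0.098,0],[-0.057,0.133,0],[-0.072,0.168,0],[-0.087,0.203,0],[-0.101,0.238,0],[-0.114,0.268,0],[-0.121,0.285,0],[-0.1235,0.29,0],[-0.1235,0.29,-0.03],[-0.1235,0.29,-0.065],[-0.1235,0.29,-0.095],[-0.1235,0.29,-0.11],[-0.1235,0.29,-0.1165],[-0.1235,0.29,-0.1165],[-0.1235,0.29,-0.1165]], rot=[[0,0,-0.02],[0,0,-0.04],[0,0,-0.06],[0,0,-0.08],[0,0,-0.1],[0,0,-0.12],[0,0,-0.14],[0,0,-0.16],[0,0,-0.18],[0,0,-0.19],[0,0,-0.19],[0,0,-0.19],[0,0,-0.19],[0,0,-0.19],[0,0,-0.19],[0,0,-0.19],[0,0,-0.19]])

```text
time: 11.3
ee_pos: [0.4113, 0.2966, 0.01]
eef_rot: [0.742, 0.671, 0.0, 0.0]
ft_force: [-0.8, 1.0, 0.0]
width: 0.0204
grip_force: 19.9
```

>>> arm_command(xyz=[[0,0,0],[0,0,0],[0,0,0],[0,0,0],[0,0,0.03],[0,0,0.07],[0,0,0.11],[0,0,0.15],[0,0,0.18]], rot=[[0,0,0],[0,0,0],[0,0,0],[0,0,0],[0,0,0],[0,0,0],[0,0,0],[0,0,0],[0,0,0]], grip=0.45)

```text
time: 12.05
ee_pos: [0.4112, 0.2972, 0.1933]
eef_rot: [0.742, 0.671, 0.002, -0.0]
ft_force: [1.3, 0.9, -0.3]
width: 0.0392
grip_force: 0.0
```

```bash
python3 - <<'E'
from h import *
s=r.read_state();print(s['time'],s['ee_pos'])
im=pic('wrist','w3')
spots('wrist',['bolt_tray','bolt','plug_tray','plug'])
E
```

```text
12.05 [0.41124102 0.29723098 0.19331192]
wrist bolt_tray 0.88 [0.5805 0.3348 0.0082]
wrist bolt 0.55 [0.5717 0.3175 0.0078]
wrist plug_tray 0.87 [0.4163 0.3162 0.0089]
wrist plug 0.68 [0.413  0.2989 0.0151]
```

View pics/w3.png

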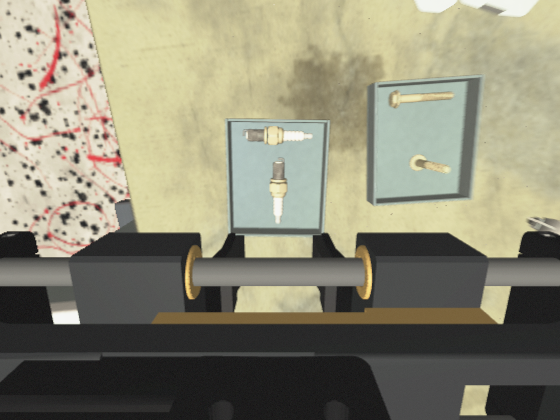

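The plug lies in the plug tray at about (278,190), clear of the fixed plug. Next I look at the square from near.

>>> arm_command(xyz=[[0.003,-0.035,0.01],[0.05,-0.567,0.031],[0.05,-0.567,0.031],[0.05,-0.567,0.031],[0.05,-0.567,0.031],[0.05,-0.567,0.031],[0.05,-0.567,0.031],[0.05,-0.567,0.031],[0.05,-0.567,0.031],[0.05,-0.567,0.031],[0.05,-0.567,0.031],[0.05,-0.567,0.031],[0.05,-0.567,0.031],[0.05,-0.567,0.031],[0.05,-0.567,0.031],[0.05,-0.567,0.031],[0.05,-0.567,0.031],[0.05,-0.567,0.031]], rot=[[0,0,0],[0,0,0],[0,0,0],[0,0,0],[0,0,0],[0,0,0],[0,0,0],[0,0,0],[0,0,0],[0,0,0],[0,0,0],[0,0,0],[0,0,0],[0,0,0],[0,0,0],[0,0,0],[0,0,0],[0,0,0]], grip=0.7)

```text
time: 13.8
ee_pos: [0.4608, -0.2684, 0.22]
eef_rot: [0.741, 0.672, 0.0, -0.001]
ft_force: [0.7, 0.3, 0.2]
width: 0.061
grip_force: 0.0
```

```bash
python3 - <<'E'
from h import *
s=r.read_state();print(s['time'],s['ee_pos'],s['eef_rot'],s['joint_positions'])
im=pic('wrist','w4')
spots('wrist',['square_grip','square_heel','square','corner','jig'])
E
```

```text
13.8 [ 0.4607546  -0.26835169  0.21995018] [ 7.40932551e-01  6.71579110e-01  1.49938250e-04 -6.57146698e-04] [-0.54970959  0.21732712  1.14122993  1.75094019 -0.20519775  1.30558064
  0.53905704]
wrist square_grip 0.83 [ 0.4613 -0.2257  0.089 ]
wrist square_heel 0.83 [ 0.465  -0.2165 -0.0025]
wrist square_heel 0.47 [ 0.461  -0.2268  0.089 ]
wrist square 0.56 [ 4.611e-01 -2.524e-01 -4.000e-04]
```

View pics/w4.png

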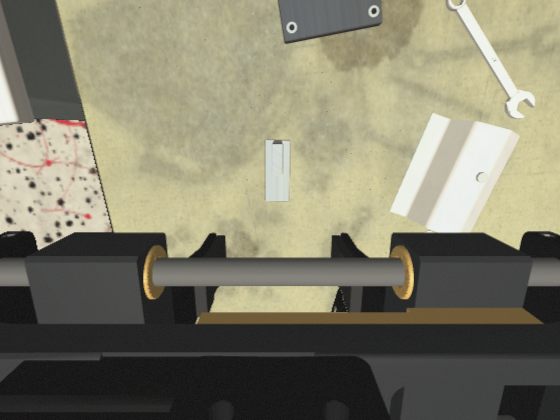

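The square's base spans (265–290, 140–200) in the wrist view, aligned with the tool and centred between the fingers. I'll grasp it.

>>> arm_command(xyz=[[0.001,0.03,0],[0.001,0.0435,-0.01],[0.001,0.0435,-0.05],[0.001,0.0435,-0.09],[0.001,0.0435,-0.125],[0.001,0.0435,-0.143],[0.001,0.0435,-0.147],[0.001,0.0435,-0.147]], rot=[[0,0,0],[0,0,0],[0,0,0],[0,0,0],[0,0,0],[0,0,0],[0,0,0],[0,0,0]], grip=0.7)

```text
time: 14.77
ee_pos: [0.4611, -0.2263, 0.0731]
eef_rot: [0.742, 0.671, -0.001, -0.001]
ft_force: [0.4, -1.7, 0.2]
width: 0.0606
grip_force: 0.0
```

>>> arm_command(xyz=[[0,0,0],[0,0,0],[0,0,0],[0,0,0],[0,0,0],[0,0,0],[0,0,0],[0,0,0],[0,0,0],[0,0,0],[0,0,0],[0,0,0]], rot=[[0,0,0],[0,0,0],[0,0,0],[0,0,0],[0,0,0],[0,0,0],[0,0,0],[0,0,0],[0,0,0],[0,0,0],[0,0,0],[0,0,0]], grip=0, squeeze=60)

```text
time: 15.77
ee_pos: [0.4615, -0.2263, 0.0734]
eef_rot: [0.742, 0.671, -0.0, -0.0]
ft_force: [0.2, -0.5, -1.8]
width: 0.0096
grip_force: 59.9
```

>>> arm_command(xyz=[[0,0,0.025],[0.002,0.01,0.045],[0.012,0.045,0.045],[0.02,0.08,0.045],[0.028,0.115,0.045],[0.036,0.15,0.045],[0.044,0.185,0.045],[0.052,0.22,0.045],[0.058,0.245,0.045],[0.062,0.262,0.045],[0.064,0.2715,0.045],[0.064,0.2715,0.045],[0.064,0.2715,0.045],[0.064,0.2715,0.045]], rot=[[0,0,0],[0,0,0.01],[0,0,0.03],[0,0,0.05],[0,0,0.07],[0,0,0.09],[0,0,0.11],[0,0,0.13],[0,0,0.15],[0,0,0.16],[0,0,0.17],[0,0,0.17],[0,0,0.17],[0,0,0.17]])

```text
time: 16.93
ee_pos: [0.5254, 0.0426, 0.1185]
eef_rot: [0.683, 0.73, -0.0, 0.0]
ft_force: [0.8, -0.3, -4.3]
width: 0.0097
grip_force: 59.9
```

```bash
python3 - <<'E'
from h import *
s=r.read_state();print(s['time'],s['ee_pos'],s['eef_rot'],s['ft_force'],s['torque'])
im=pic('wrist','w5a'); 
spots('wrist',['square_grip','square_heel','corner','jig'])
cv2.imwrite('pics/w5.png',cv2.resize(im[60:260,180:390,::-1],None,fx=2.8,fy=2.8,interpolation=cv2.INTER_CUBIC))
r.camera('scene');spots('scene',['square_grip','square_heel','corner','jig'])
E
```

```text
16.9333 [0.52539441 0.04260316 0.11854268] [ 6.83155969e-01  7.30272394e-01 -3.42483122e-04  1.89612517e-04] [ 0.75312224 -0.28630243 -4.25976164] [-0.0690415   0.10163128  0.03066035]
wrist square_grip 0.94 [0.52   0.0416 0.1345]
wrist square_heel 0.91 [0.5264 0.0521 0.0407]
wrist corner 0.98 [0.5218 0.0993 0.0104]
scene square_grip 0.77 [0.5239 0.0461 0.1406]
scene square_grip 0.17 [ 6.661e-01 -3.002e-01  5.000e-04]
scene square_heel 0.94 [0.5232 0.0585 0.0458]
scene corner 0.81 [0.5199 0.1026 0.0127]
scene corner 0.74 [0.5743 0.3155 0.0076]
```

View pics/w5.png

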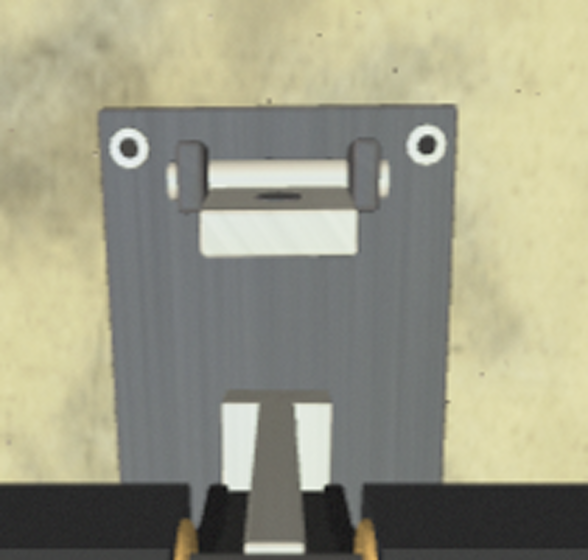

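The crop shows the lug edge centred at (278,254) and the square's heel edge centred at (277,395), so it is laterally aligned. The lug and plate edges are turned about +0.018 relative to the square. I correct the yaw and lower onto the plate.

>>> arm_command(xyz=[[0,0,-0.01],[0,0,-0.022],[0,0,-0.03],[0,0,-0.032],[0,0,-0.033],[0,0,-0.034],[0,0,-0.034],[0,0,-0.034]], rot=[[0,0,0.009],[0,0,0.018],[0,0,0.018],[0,0,0.018],[0,0,0.018],[0,0,0.018],[0,0,0.018],[0,0,0.018]])

```text
time: 18.1
ee_pos: [0.5255, 0.0453, 0.0853]
eef_rot: [0.675, 0.738, -0.0, -0.001]
ft_force: [-9.3, 1.5, 19.6]
width: 0.0096
grip_force: 60.0
```

```bash
python3 - <<'E'
from h import *
s=r.read_state();print(s['time'],s['ee_pos'],s['eef_rot'],s['ft_force'],s['torque'])
E
```

```text
18.1 [0.52549563 0.04525814 0.08533295] [ 6.75313442e-01  7.37530357e-01 -4.46567785e-05 -8.52140378e-04] [-9.34436897  1.45947268 19.63602962] [-0.03218222  2.4950226   0.02563835]
```

>>> arm_command(xyz=[[0,0,0.0008],[-0.0004,0.005,0.0008],[-0.0009,0.01,0.0008],[-0.0013,0.015,0.0008],[-0.0017,0.02,0.0008],[-0.0022,0.025,0.0008],[-0.0025,0.029,0.0008],[-0.0028,0.032,0.0008],[-0.0028,0.032,0.0008],[-0.0028,0.032,0.0008]], rot=[[0,0,0],[0,0,0],[0,0,0],[0,0,0],[0,0,0],[0,0,0],[0,0,0],[0,0,0],[0,0,0],[0,0,0]])

```text
time: 18.93
ee_pos: [0.5228, 0.0783, 0.0854]
eef_rot: [0.675, 0.738, 0.001, -0.0]
ft_force: [1.2, 3.1, 1.8]
width: 0.0094
grip_force: 60.0
```

```bash
python3 - <<'E'
from h import *
s=r.read_state();print(s['time'],s['ee_pos'],s['eef_rot'],s['ft_force'],s['torque'])
im=pic('wrist','w6a'); spots('wrist',['square_heel','corner'])
cv2.imwrite('pics/w6.png',cv2.resize(im[60:260,180:390,::-1],None,fx=2.8,fy=2.8,interpolation=cv2.INTER_CUBIC))
E
```

```text
18.9333 [0.5228344  0.07829122 0.08536551] [ 6.74966246e-01  7.37848311e-01  5.24899537e-04 -4.01577213e-04] [1.18241599 3.14975991 1.7884604 ] [ 0.34608266 -0.12747537  0.03239906]
wrist square_heel 0.7 [0.5228 0.0847 0.0098]
wrist corner 0.87 [0.5203 0.099  0.012 ]
```

View pics/w6.png

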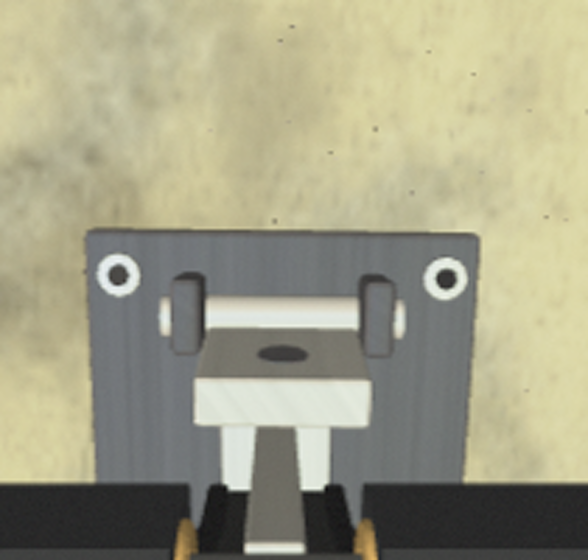

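The crop shows the heel just under the lug, which is centred at about (282,400). The plate's edge slope now reads slightly the other way, so I fit the edge precisely.

```bash
python3 - <<'E'
from h import *
m=r.camera_model('wrist');print(np.array(m['T']).round(4)[0,:3],np.array(m['T']).round(4)[1,:3], m.keys())
for n,r0 in (('w5a',(88,108)),('w6a',(132,152))):
    g=cv2.cvtColor(cv2.imread(f'pics/{n}.png'),6).astype(float)
    P=[]
    for c in range(222,338):
        d=np.diff(cv2.GaussianBlur(g,(5,5),0)[r0[0]:r0[1],c]); i=d.argmin()
        if 0<i<len(d)-1: a,b,e=d[i-1:i+2]; P.append((c,r0[0]+i+.5+(a-e)/(2*(a-2*b+e))))
    P=np.array(P); l=cv2.fitLine(P.astype('float32'),2,0,.01,.01).ravel(); print(n,len(P),l[1]/l[0])
    if n=='w6a':
        q=[(222,l[3]+(222-l[2])*l[1]/l[0]),(338,l[3]+(338-l[2])*l[1]/l[0])]
        p=ray('wrist',q,.012); print(p,np.arctan2(*(p[1]-p[0])[[1,0]]))
# top: plate corners yaw
g=cv2.cvtColor(cv2.imread('pics/top1.png'),6).astype(float)
for lo,hi in ((212,230),(250,268)):
    P=[]
    for c in range(240,306):
        d=np.diff(cv2.GaussianBlur(g,(5,5),0)[lo:hi,c]); i=np.abs(d).argmax()
        if 0<i<len(d)-1: a,b,e=d[i-1:i+2]; P.append((c,lo+i+.5+(a-e)/(2*(a-2*b+e))))
    P=np.array(P); l=cv2.fitLine(P.astype('float32'),2,0,.01,.01).ravel(); k=l[1]/l[0]
    p=ray('top',[(240,l[3]+(240-l[2])*k),(306,l[3]+(306-l[2])*k)],.012); d=p[0]-p[1]; print('top yaw',-np.arctan2(d[0],d[1]))
E
```

```text
[ 0.996  -0.0862 -0.0215] [0.0889 0.9643 0.2495] dict_keys(['fx', 'fy', 'cx', 'cy', 'T'])
w5a 116 -0.011286275
w6a 116 0.012001593
[[0.47444073 0.13345259 0.012     ]
 [0.56347517 0.14034552 0.012     ]] 0.07726456219322834
top yaw 0.08043904981104258
top yaw 0.06795744698945379
```

>>> arm_command(xyz=[[0,0.001,-0.0003],[-0.0002,0.002,-0.0006],[-0.0003,0.0035,-0.0006],[-0.0004,0.005,-0.0006],[-0.0005,0.006,-0.0006],[-0.0005,0.006,-0.0006],[-0.0005,0.006,-0.0006]], rot=[[0,0,-0.005],[0,0,-0.01],[0,0,-0.01],[0,0,-0.01],[0,0,-0.01],[0,0,-0.01],[0,0,-0.01]])

```text
time: 19.67
ee_pos: [0.523, 0.0809, 0.0854]
eef_rot: [0.68, 0.733, -0.0, 0.001]
ft_force: [0.5, -4.9, 9.3]
width: 0.01
grip_force: 60.0
```

>>> arm_command(xyz=[[0,0.001,0],[-0.0001,0.0015,0],[-0.0001,0.002,0],[-0.0001,0.002,0],[-0.0001,0.002,0]], rot=[[0,0,0],[0,0,0],[0,0,0],[0,0,0],[0,0,0]])

```text
time: 20.08
ee_pos: [0.523, 0.082, 0.0854]
eef_rot: [0.68, 0.733, -0.001, 0.001]
ft_force: [-0.1, -8.8, 10.1]
width: 0.0092
grip_force: 60.0
```

```bash
cat > s.py <<'E'
from h import *
s=r.read_state();q=s['eef_rot'];from scipy.spatial.transform import Rotation as R
print(s['time'],s['ee_pos'].round(4),R.from_quat(q).as_matrix().round(4)[:,2],s['ft_force'].round(1),s['torque'].round(2), 'yaw',2*np.arctan2(q[1],q[0])-np.pi/2)
E
python3 s.py
```

```text
20.0833 [0.523  0.082  0.0854] [ 0.0013 -0.003  -1.    ] [-0.1 -8.8 10.1] [-2.28  0.04  0.01] yaw 0.07522472350245057
```

>>> arm_command(xyz=[[-0.0001,0.001,0],[-0.0001,0.002,0],[-0.0002,0.003,0],[-0.0002,0.003,0],[-0.0002,0.003,0],[-0.0002,0.003,0]], rot=[[0,0,0],[0,0,0],[0,0,0],[0,0,0],[0,0,0],[0,0,0]])

```text
time: 20.58
ee_pos: [0.5229, 0.0846, 0.0854]
eef_rot: [0.68, 0.733, -0.001, 0.002]
ft_force: [1.2, -10.0, 9.0]
width: 0.0095
grip_force: 60.0
```

>>> arm_command(xyz=[[-0.0001,0.001,0],[-0.0001,0.002,0],[-0.0002,0.003,0],[-0.0002,0.003,0],[-0.0002,0.003,0],[-0.0002,0.003,0]], rot=[[0,0,0],[0,0,0],[0,0,0],[0,0,0],[0,0,0],[0,0,0]])

```text
time: 21.08
ee_pos: [0.5228, 0.0877, 0.0854]
eef_rot: [0.68, 0.733, -0.001, 0.002]
ft_force: [0.7, -10.0, 7.4]
width: 0.0097
grip_force: 60.0
```

```bash
python3 s.py; python3 - <<'E'
from h import *
im=pic('wrist','w7a'); spots('wrist',['square_heel','corner'])
im2=pic('scene','s7a')
a=cv2.resize(im[60:260,180:390,::-1],(525,500),interpolation=cv2.INTER_CUBIC)
b=cv2.resize(im2[195:295,210:265,::-1],(275,500),interpolation=cv2.INTER_CUBIC)
cv2.imwrite('pics/w7.png',np.hstack([a,b]))
E
```

```text
21.0833 [0.5228 0.0877 0.0854] [ 0.0016 -0.0032 -1.    ] [  0.7 -10.    7.4] [-2.46 -0.14 -0.01] yaw 0.07494907642059001
wrist corner 0.95 [0.5237 0.1006 0.01  ]
```

View pics/w7.png

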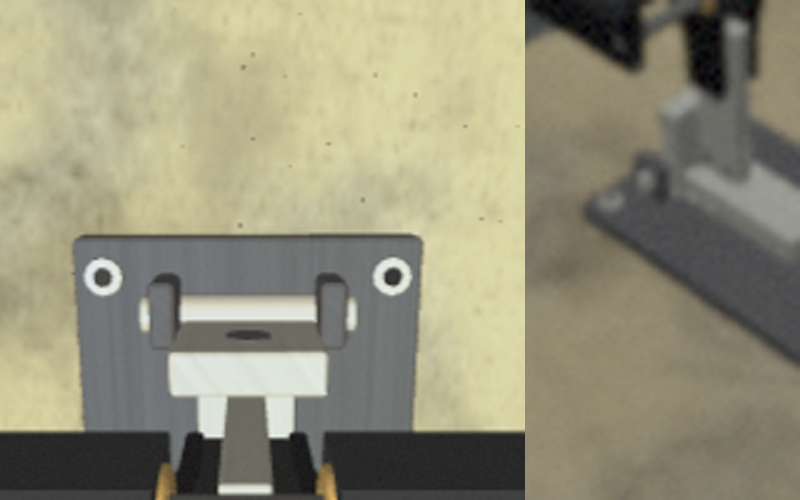

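The left half shows the lug still ahead of the blade, and the right half shows the square's base flat next to the lug. The force is constant at 10 N, so it is still sliding and not yet stopped. I continue.

>>> arm_command(xyz=[[-0.0001,0.001,0],[-0.0002,0.002,0],[-0.0002,0.002,0],[-0.0002,0.002,0],[-0.0002,0.002,0]], rot=[[0,0,0],[0,0,0],[0,0,0],[0,0,0],[0,0,0]])

```text
time: 21.7
ee_pos: [0.5226, 0.0888, 0.0854]
eef_rot: [0.68, 0.733, -0.001, 0.002]
ft_force: [1.1, -12.5, 9.8]
width: 0.0092
grip_force: 60.0
```

>>> arm_command(xyz=[[-0.0001,0.001,0],[-0.0002,0.002,0],[-0.0002,0.002,0],[-0.0002,0.002,0],[-0.0002,0.002,0]], rot=[[0,0,0],[0,0,0],[0,0,0],[0,0,0],[0,0,0]])

```text
time: 22.12
ee_pos: [0.5226, 0.0894, 0.0855]
eef_rot: [0.681, 0.733, -0.001, 0.003]
ft_force: [1.0, -16.7, 11.2]
width: 0.0094
grip_force: 60.0
```

```bash
python3 s.py
```

```text
22.1167 [0.5226 0.0894 0.0855] [ 0.002  -0.0058 -1.    ] [  1.  -16.7  11.2] [-4.28 -0.15  0.05] yaw 0.07338495996977179
```

The force is rising and motion has stopped, so the square is seated. The tool tips forward slightly, so I counter-tilt a little and press down more.

>>> arm_command(xyz=[[0,0,-0.0003],[0,-0.0004,-0.0006],[0,-0.0008,-0.0006],[0,-0.0008,-0.0006],[0,-0.0008,-0.0006],[0,-0.0008,-0.0006]], rot=[[0.002,0,0],[0.005,0,0],[0.008,0,0],[0.008,0,0],[0.008,0,0],[0.008,0,0]])

```text
time: 22.62
ee_pos: [0.5227, 0.089, 0.0854]
eef_rot: [0.681, 0.733, 0.002, -0.0]
ft_force: [-1.6, -15.1, 17.3]
width: 0.0096
grip_force: 60.0
```

```bash
python3 s.py; python3 - <<'E'
from h import *
im=pic('wrist','w8a'); 
im2=pic('scene','s8a')
a=cv2.resize(im[130:230,230:330,::-1],(400,400),interpolation=cv2.INTER_CUBIC)
b=cv2.resize(im2[195:275,210:290,::-1],(400,400),interpolation=cv2.INTER_CUBIC)
cv2.imwrite('pics/w8.png',np.hstack([a,b]))
E
```

```text
22.6167 [0.5227 0.089  0.0854] [ 0.0021  0.0029 -1.    ] [ -1.6 -15.1  17.3] [-4.22  0.41  0.08] yaw 0.07355879562279855
```

View pics/w8.png

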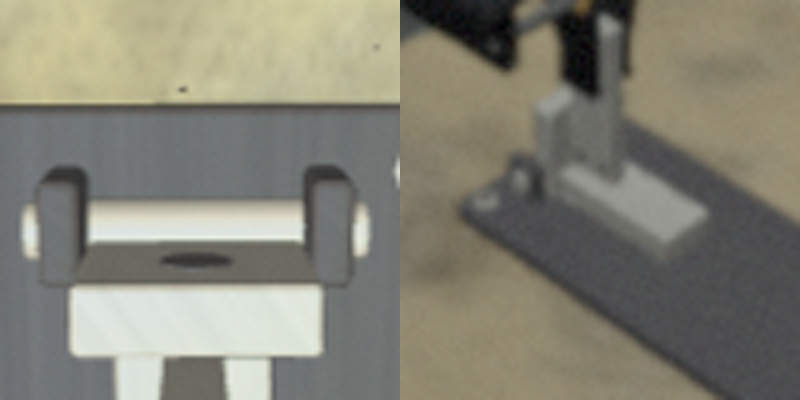

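>>> arm_command(xyz=[[0,0,0],[0,0,0],[0,0,0],[0,0,0],[0,0,0],[0,0,0],[0,0,0],[0,0,0],[0,0,0],[0,0,0],[0,0,0],[0,0,0]], rot=[[0,0,0],[0,0,0],[0,0,0],[0,0,0],[0,0,0],[0,0,0],[0,0,0],[0,0,0],[0,0,0],[0,0,0],[0,0,0],[0,0,0]])

```text
time: 23.72
ee_pos: [0.5227, 0.089, 0.0854]
eef_rot: [0.681, 0.733, 0.002, -0.0]
ft_force: [-0.9, -16.0, 17.1]
width: 0.0095
grip_force: 60.0
```

```bash
python3 s.py
```

```text
23.7167 [0.5227 0.089  0.0854] [ 0.0021  0.0029 -1.    ] [ -0.9 -16.   17.1] [-4.16  0.42  0.01] yaw 0.07363734768678265
```

```bash
python3 -c "
from bench import r
print(r.close_job())"
```

```text
the job is handed in; nothing more can be done
None
```

I handed the job in at about 24 s. The bolt and plug are in their matching trays. By the force readings, the square is base-flat on the plate and flush against the lug, still gripped at 60 N. It is held with about 16 N into the lug and 17 N down. I inferred the flat and flush fit from the forces and position, as the pictures were too coarse to measure it.

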